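Close up a loaded bench centrifuge: rotor cover, lock knob, lid

ROBOT

A 6-joint arm with a two-finger parallel gripper is mounted at the origin on the work surface. World frame = base frame: x ahead of the robot, y to its left, z up, the work surface at z = 0. Lengths are in m, angles in rad, forces in N, time in s.
With the tool pointing down it reaches from about 0.35 to 0.85 m from the base axis. Payload 8.1 kg.
Tool frame: the origin (TCP) lies on the mounting face of the last link; the fingertips stand 186 mm ahead of it and the grasp point (between the pads) lies 167 mm ahead of it; z points along the fingers, y is the direction in which the jaws open and shut (so a half turn about z gives the same grasp; the last joint's range is limited). The gripper opens to 93 mm and grips with 3 to 60 N. Pads are 15 mm wide; open, the fingers measure 128 mm over their backs; the gripper's body (75 mm by 188 mm) begins 65 mm behind the grasp point.
Start: joints at [1.19, 0.13, 1.488, -0, 1.523, -0.085], TCP at [0.175, 0.574, 0.405] pointing down, gripper open.
Joint ranges: [-2.96, 2.96], [-0.89, 2.26], [0.02, 2.5], [-1.34, 4.48], [0, 2.73], [-2.66, 2.66]. Speed limits (rad/s): [2.39, 2.39, 2.79, 3.14, 3.14, 3.14].

INTERFACE

Orientations are given as a rotation vector (axis times angle).
In Python, from plant import robot, read_camera, spotter gives the robot as it stands.
- The arm moves only by the tool arm_command, never from a script. Its arguments are lists of equal length, an entry for each row: "xyz": the shift along the world's x, y, z in cm, a list of three; "turn": the turn, a rotation vector about the world's x, y, z in rad, a list of three. A call has 1 to 12 rows; each row shifts and turns the commanded pose from where the row before left it; what a row does not reach is not made up. A row lasts 1/8 s, in which the tool goes at most 62.5 mm and 10.7 degrees, less where a joint would pass 70% of its speed; a pose out of reach is approached as far as the arm can. A call is refused whole if a number of a shift passes 6.25 or a number of a turn 0.188, either way. A call with a gripper value outside its range is refused whole. "gripper" is the finger opening in cm, from 0 to 9.3, set as the call begins (left out, the last holds). The fingers move at their own pace and stop on an object; "force" is the grip in N (left out, the last holds). Time passes only in rows, so rows that do not move let the fingers close. It gives the time, the measured TCP pose, the force and the opening at its end, in the units of the state.
- robot.read_state(): the state, without advancing time (a new reading comes with each control period).
- read_camera(name): name is "scene" or "top"; returns a dict with "frame" (400x640x3 uint8, red, green, blue), "z_map" (400x640 float32, m along the optical axis (not along the pixel's ray), 0 where there is no reading), "fx", "fy", "cx", "cy" (pixels), "eye" and "orientation" of the camera in the world. Camera axes: x right, y down, z forward; pixel columns grow to the right and rows downward; lengths in m; the calibration is good to about 2 mm. A picture is of the moment at which its call begins.
- robot.close_job(): hands the job in, once; it reports no verdict.
Trained networks look in a picture, given as the dict that the camera call returned (one of the last four; its "shot" number tells which), for a name from the list of things; names that differ only in an ending like _2 or _b are one class to them, and where a whole thing is asked for, a point or a joint stands for the part that bears it (a point fixed in the world has none). Each returns a list of dicts, best first, with "confidence" (0 to 1); they miss things now and then, are a little off and sometimes report something else, mostly with a low value. They report only what shows in the picture. A call takes as long as a camera call. They do not tell look-alikes from the thing itself.
- spotter.masks_of(picture, query): "pixels" (400x640 bool, what is visible of it) and "centre" ([row, column] in pixels, amid what is visible of it).
The state is a dict: "t": time; "q": joint angles; "dq": joint speeds; "joint_torque": joint torques, N m; "tool_pos": TCP position; "orientation": TCP orientation; "force": force on the tool from outside, world axes, zero at the start; "wrist_torque": the same for the moment, N m; "opening": finger opening in m.
Only numpy, scipy, OpenCV 4.12 (cv2) and the standard library are available. Lean on these libraries where they do the work, as an engineer would, in place of code of your own. Each camera call takes 0.05 s, during which the arm holds its last target. There are 200 camera calls.

TASK

The centrifuge's rotor is loaded: make it ready to spin. Lower the aluminium rotor cover over the spindle until it lies flat on the rotor, then slide the orange lock knob down the same spindle until it sits on the cover's collar (set both down by hand, do not let them drop), and finally swing the machine's lid shut without slamming it and press it down until it snaps into its catch. Leave the seed dishes and the tube rack where they stand.

Things in the scene. Friction and masses are not known exactly. Their poses are not given: they have to be found in the camera images.
- centrifuge: White bench centrifuge, 200 x 240 mm, 120 mm high without lid, fixed. Origin on the spindle axis at its underside, z up. At yaw 0 the grey control panel and the lid's catch face -y, the lid's hinge is on the +y side. Round open chamber 156 mm wide, rim at z 120; in it the free-turning rotor, 116 mm wide, with tube caps. Catch: grey block 48 mm wide at y -109 to -126, top at z 142 mm.
- rotor_seat (a point): Point on the spindle's axis at the height of the rotor's top face (70 mm above the table), where the underside of the rotor cover comes to lie. z up; it turns with the rotor.
- spindle_tip (a point): Tip of the steel spindle, 130 mm above the table. The spindle is 12 mm in diameter and stands 60 mm above the rotor; its last 10 mm taper to 5 mm.
- cover: Rotor cover: aluminium disc 120 mm in diameter, 5 mm thick, with a black collar 34 mm in diameter standing 24 mm above the disc (to z 29 mm), by which it is gripped. A 14 mm bore runs through both. 130 g or so. Origin at the centre of its underside, z up; lies on the table, collar up. Seated when this origin is at rotor_seat.
- cover_top (a point): Centre of the top of the cover's collar, 29 mm above the cover's underside: the seat of the knob (99 mm above the table once the cover is on).
- knob: Orange ribbed lock knob: a cylinder 34 mm in diameter and 28 mm high with a 14 mm bore right through, a slip-on fit on the spindle (no thread). About 60 g. Origin at the centre of its underside, z up; stands on the table. Seated when this origin is at cover_top; its top then lies 3 mm below the spindle's tip.
- lid (a joint): Angle of the machine's lid (rad): 0 shut and caught, about 1.5 upright, 1.95 fully open. The hinge is stiff, so the lid stays where it is left (about 2 to 3 N at its front edge move it); at about 0.05 it meets the spring catch, and about 11 N down on its front edge snap it through to 0.
- lid_hinge (a point): Middle of the lid's hinge, 122 mm above the table; the hinge line runs along the machine's x axis, 110 mm to +y of the spindle. This point turns with the lid: x along the hinge; in the lid's own frame -y runs from the hinge to the front edge and z out of its outer face.
- lid_edge (a point): Middle of the front edge of the lid's outer face (its top when shut): in the lid's frame 215 mm from the hinge along -y and 25 mm out along z, so 147 mm above the table when shut. The lid is 200 mm wide, with a round clear window, a 19 mm deep hollow underneath.
- dish_a: Bystander: closed clear petri dish of dark seeds with a paper label, 90 mm in diameter, 15 mm high, loose. Origin at the centre of its underside.
- dish_b: Bystander: the same dish with light seeds.
- tube_rack: Bystander: blue tube rack, 60 x 120 mm, 45 mm high, loose. Origin at the centre of its underside.
Not all that is in view belongs to the job. Of the things like the knob, leave any that is green, purple or turquoise; of the rest the smaller one is meant.

How it is judged:
On the way, in this order (a step that is already met when the one before it is completed fails the run):
1. the rotor cover lies flat on the rotor, the knob not yet on the spindle (horizontal distance between cover and rotor_seat below 0.004 m and z of cover in the frame of rotor_seat below 0.0025 m and angle between cover's own z axis and vertical below 0.05 rad and horizontal distance between knob and spindle_tip above 0.03 m), for 0.2 s.
2. the lock knob sits on the cover's collar, the lid still open (horizontal distance between cover and rotor_seat below 0.004 m and z of cover in the frame of rotor_seat below 0.0025 m and angle between each of cover, knob's own z axis and vertical below 0.05 rad and horizontal distance between knob and spindle_tip below 0.004 m and z of knob in the frame of cover_top below 0.0025 m and value of joint lid above 0.3 rad), for 0.2 s.
3. the lid is shut in its catch over both (horizontal distance between cover and rotor_seat below 0.004 m and z of cover in the frame of rotor_seat below 0.0025 m and angle between each of cover, knob's own z axis and vertical below 0.05 rad and horizontal distance between knob and spindle_tip below 0.004 m and z of knob in the frame of cover_top below 0.0025 m and value of joint lid below 0.02 rad), for 0.2 s.
At the end, for the whole second after the job is handed in: The cover lies flat on the rotor (within 4 mm of the axis, 2.5 mm of its seat, 0.05 rad of level), the knob sits on the cover's collar (same tolerances), both at rest; the lid is shut in its catch (below 0.02 rad); the two dishes and the rack are within 30 mm of where they started (all of step 3 and linear speed of each of cover, knob below 0.02 m/s and distance of each of dish_a, dish_b, tube_rack from where it was at the start of the episode below 0.03 m); the robot touches nothing.
It fails at once if the cover is dropped down the spindle (faster than 0.45 m/s on it) (horizontal distance between cover and spindle_tip below 0.01 m and z of cover in the frame of spindle_tip below 0 m and linear speed of cover above 0.45 m/s).
It fails at once if the knob is dropped down the spindle (faster than 0.45 m/s on it) (horizontal distance between knob and spindle_tip below 0.01 m and z of knob in the frame of spindle_tip below 0 m and linear speed of knob above 0.45 m/s).
It fails at once if the lid is slammed (faster than 2.5 rad/s when nearly shut) (value of joint lid between 0.07 and 0.3 rad and velocity of joint lid below -2.5 rad/s).
It fails at once if a dish or the tube rack is pushed away by more than 30 mm (distance of any of dish_a, dish_b, tube_rack from where it was at the start of the episode above 0.03 m).
It also fails if it takes over 70 s, if anything falls off the work surface, if the arm or the gripper's body presses on something with over 40 N, if the wrist force passes 120 N, or if a joint passes its speed limit or range.

## Working session

There is one attempt and no reset: what is moved stays moved. The work goes in short steps, Python scripts to look and compute and a tool call to move; the robot and the scene stay as the last step left them, time stands still between calls to the robot, and variables do not carry over. Pictures are saved under pics/ and viewed, about 8 in all and at most 12, crops included, and the job is handed in when it is done.

Besides the shell and the picture viewer there is one more tool, called after "Call:" as name(argument=value, ...) on one line, values as JSON. arm_command: Moves the arm, as the interface text tells. Its arguments: {"type":"object","properties":{"xyz":{"type":"array","items":{"type":"array","items":{"type":"number"}}},"turn":{"type":"array","items":{"type":"array","items":{"type":"number"}}},"gripper":{"type":"number"},"force":{"type":"number"}},"required":["xyz","turn"]}

```bash
ls; mkdir -p pics; cat > h.py <<'E'
import numpy as np, cv2
from scipy.spatial.transform import Rotation as R
from plant import robot, read_camera, spotter
def rot(o):
    o=np.array(o,float)
    if o.shape==(3,3): return o
    return R.from_rotvec(o).as_matrix() if o.size==3 else R.from_quat(o).as_matrix()
def cloud(p):
    z=p["z_map"]; v,u=np.mgrid[:z.shape[0],:z.shape[1]]
    c=np.dstack([(u-p["cx"])/p["fx"]*z,(v-p["cy"])/p["fy"]*z,z])
    w=c@rot(p["orientation"]).T+np.array(p["eye"]); w[z==0]=np.nan
    return w
def save(p,n,crop=None,s=1):
    f=p["frame"][:,:,::-1]
    if crop: f=f[crop[0]:crop[1],crop[2]:crop[3]]
    cv2.imwrite("pics/"+n,cv2.resize(f,None,fx=s,fy=s,interpolation=cv2.INTER_CUBIC))
E
python3 - <<'E'
from h import *
ps={n:read_camera(n) for n in("scene","top")}
st=robot.read_state();print({k:np.round(v,3) for k,v in st.items()})
for n,p in ps.items():
    save(p,n+"0.png"); w=cloud(p); print(n,np.round(p["eye"],3),p["orientation"],p["fx"])
    for q in["cover","knob","centrifuge","lid","dish_a","tube_rack"]:
        for m in spotter.masks_of(p,q)[:4]:
            a=w[m["pixels"]]; print(q,round(m["confidence"],2),np.round(m["centre"]),m["pixels"].sum(),np.round(np.nanmedian(a,0),3),np.round(np.nanpercentile(a,[2,98],axis=0),3).tolist())
E
```

```text
pics
{'t': np.float64(0.1), 'q': array([ 1.19 ,  0.131,  1.489, -0.   ,  1.523, -0.085]), 'dq': array([ 0.001,  0.001, -0.003,  0.002, -0.001, -0.001]), 'joint_torque': array([ 2.0000e-03, -5.6135e+01, -4.9309e+01,  7.7000e-02,  2.9000e-02,
       -0.0000e+00]), 'tool_pos': array([0.175, 0.574, 0.404]), 'orientation': array([-4.630e-01, -3.107e+00,  3.000e-03]), 'force': array([ 0.658,  0.318, -0.275]), 'wrist_torque': array([ 0.005, -0.034, -0.021]), 'opening': np.float64(0.093)}
scene [ 0.937 -0.485  0.725] [-2.309655   -0.86904465  0.31431545] 361.9311661931299
cover 0.81 [248. 310.] 1758 [ 0.618 -0.154  0.006] [[0.56, -0.203, 0.003], [0.667, -0.094, 0.03]]
knob 0.92 [339. 221.] 668 [ 0.638 -0.422  0.039] [[0.612, -0.444, 0.005], [0.656, -0.401, 0.043]]
knob 0.88 [379. 259.] 664 [ 0.744 -0.425  0.038] [[0.719, -0.445, 0.004], [0.762, -0.404, 0.041]]
knob 0.75 [331. 182.] 350 [ 0.553 -0.464  0.027] [[0.533, -0.48, 0.003], [0.565, -0.448, 0.03]]
knob 0.71 [248. 312.] 1742 [ 0.619 -0.154  0.006] [[0.56, -0.204, 0.003], [0.667, -0.097, 0.03]]
centrifuge 0.68 [127. 371.] 14454 [0.543 0
[... 1025 characters left out ...]
0.042]]
knob 0.53 [224. 450.] 139 [ 0.546 -0.463  0.025] [[0.532, -0.479, 0.002], [0.561, -0.448, 0.032]]
centrifuge 0.73 [221. 214.] 10946 [0.531 0.165 0.118] [[0.433, -0.002, 0.028], [0.628, 0.251, 0.338]]
lid 0.68 [147. 384.] 1045 [ 0.75  -0.271  0.037] [[0.721, -0.33, 0.003], [0.784, -0.215, 0.047]]
lid 0.59 [210. 165.] 2760 [0.536 0.24  0.227] [[0.438, 0.218, 0.124], [0.629, 0.253, 0.339]]
dish_a 0.75 [260. 333.] 884 [ 0.442 -0.153  0.014] [[0.402, -0.194, 0.008], [0.482, -0.114, 0.02]]
dish_a 0.65 [265. 399.] 888 [ 0.434 -0.331  0.014] [[0.393, -0.371, 0.005], [0.475, -0.291, 0.019]]
tube_rack 0.83 [148. 384.] 1156 [ 0.749 -0.271  0.037] [[0.719, -0.33, -0.002], [0.787, -0.213, 0.047]]
```

View pics/scene0.png

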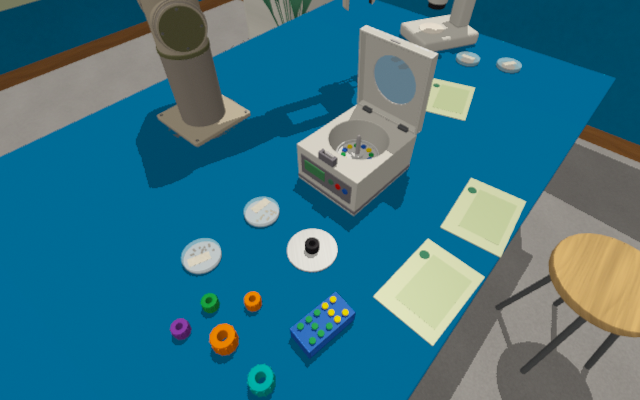

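View pics/top0.png

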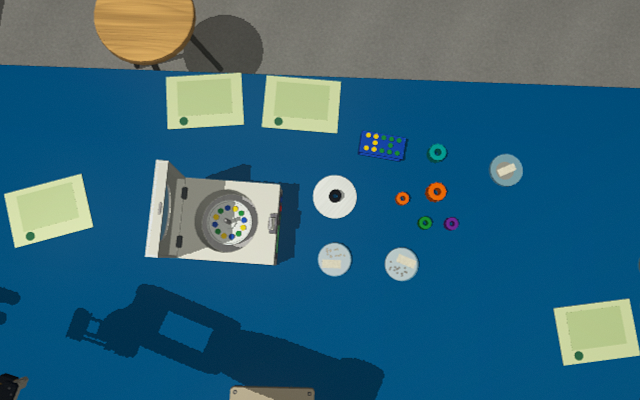

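The small orange knob is at scene (252,300) / top (402,199) and the large orange one is at scene (223,338) / top (437,191). The others are green, purple and turquoise. The small orange one fits the description, so I'll confirm it in a crop and measure it.

```bash
cat > meas.py <<'E'
from h import *
def circ(xy,it=5):
    for _ in range(it):
        A=np.c_[2*xy,np.ones(len(xy))]; s=np.linalg.lstsq(A,(xy**2).sum(1),rcond=None)[0]
        r=np.sqrt(s[2]+s[:2]@s[:2]); d=abs(np.hypot(*(xy-s[:2]).T)-r); xy=xy[d<max(.0015,2*np.median(d))]
    return s[:2],r
def plane_xy(p,uv,z):
    d=np.c_[(uv[:,0]-p["cx"])/p["fx"],(uv[:,1]-p["cy"])/p["fy"],np.ones(len(uv))]@rot(p["orientation"]).T
    e=np.array(p["eye"]); return (e+d*((z-e[2])/d[:,2])[:,None])[:,:2]
def disc(p,m,z):
    c=max(cv2.findContours(m.astype(np.uint8),cv2.RETR_EXTERNAL,cv2.CHAIN_APPROX_NONE)[0],key=cv2.contourArea)[:,0].astype(float)
    return circ(plane_xy(p,c,z))
E
python3 - <<'E'
from meas import *
for n in("scene","top"):
    p=read_camera(n); w=cloud(p); X,Y,Z=w[...,0],w[...,1],w[...,2]; f=p["frame"].astype(int)
    near=lambda x,y,r:np.hypot(X-x,Y-y)<r
    bright=f.min(2)>150
    print(n,"cover disc",disc(p,near(.615,-.152,.08)&bright,.005))
    m=near(.615,-.152,.03)&(Z>.024); print(" collar top",circ(np.array(plane_xy(p,np.argwhere(m)[:,::-1].astype(float),.029)))[0],m.sum(),np.nanmedian(Z[m]))
    for k,(x,y,h) in {"small":(.612,-.331,.028),"big":(.632,-.42,.04)}.items():
        m=near(x,y,.04)&(Z>h-.006)&(f[...,0]>f[...,2]+60)
        print(" knob",k,disc(p,m,h),np.nanmedian(Z[m]))
    m=near(.53,.11,.03)&(Z>.085)&(Z<.135); print(" spindle",m.sum(),np.round(np.nanmedian(w[m],0),4),np.nanmax(Z[m]) if m.any() else 0)
    t=m&(Z>.115); print(" tip",t.sum(),np.round(np.nanmedian(w[t],0),4))
    rim=near(.53,.11,.1)&(Z>.116)&(Z<.125)
    q=w[rim][:,:2]; d=np.hypot(*(q-[.53,.11]).T); q=q[d<.085]; print(" rim",circ(q))
    # casing top rectangle
    top=(Z>.114)&(Z<.126)&(X>.4)&(X<.66)&(Y>-.02)&(Y<.23)
    r=cv2.minAreaRect(w[top][:,:2].astype(np.float32)); print(" rect",r)
    L=(Z>.17)&(Z<.36)&(X>.4)&(X<.66)&(Y>.15)&(Y<.3); a=w[L]; 
    print(" lid fit",np.round(np.linalg.svd(a-a.mean(0),full_matrices=False)[2][2],3),np.round(np.percentile(a,[1,99],axis=0),3).tolist())
    if n=="scene": save(p,"knob.png",(270,400,150,300),4)
    if n=="top": save(p,"spin.png",(150,280,140,300),4)
E
```

```text
scene cover disc (array([ 0.61319606, -0.14975911]), np.float64(0.0585785634955067))
 collar top [ 0.61393669 -0.14969065] 137 0.029132220140150378
 knob small (array([ 0.61279239, -0.33179325]), np.float64(0.016604387424572046)) 0.02820756798852464
 knob big (array([ 0.6329805 , -0.42127236]), np.float64(0.023840850152490916)) 0.04032086421792447
 spindle 63 [0.5321 0.1208 0.1087] 0.1309346685134839
 tip 23 [0.5315 0.1217 0.1221]
 rim (array([0.53015856, 0.11515716]), np.float64(0.0809814257326782))
 rect ((0.5294544696807861, 0.11595342308282852), (0.23602376878261566, 0.20199799537658691), 87.56879425048828)
 lid fit [-0.044 -0.992 -0.114] [[0.437, 0.217, 0.172], [0.635, 0.254, 0.339]]
top cover disc (array([ 0.61269323, -0.14879122]), np.float64(0.058108481208461994))
 collar top [ 0.61178539 -0.14998462] 91 0.027677045977104298
 knob small (array([ 0.61074157, -0.33103275]), np.float64(0.015933416874078683)) 0.026707013957624648
 knob big (array([ 0.6300312 , -0.42048251]), np.float64(0.0230394614215319)) 0.03954566028688078
 spindle 27 [0.5277 0.1206 0.1194] 0.1302634667832332
 tip 18 [0.5292 0.1222 0.1252]
 rim (array([0.52993438, 0.11302509]), np.float64(0.08104726666151489))
 rect ((0.5291847586631775, 0.11541737616062164), (0.23618832230567932, 0.20049528777599335), 87.60990905761719)
 lid fit [-0.048 -0.992 -0.114] [[0.435, 0.216, 0.172], [0.631, 0.252, 0.34]]
```

View pics/knob.png

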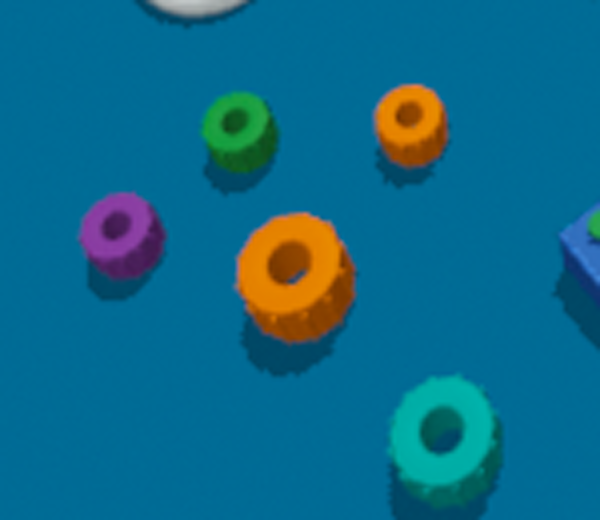

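```bash
python3 - <<'E'
from meas import *
for n in("scene","top"):
    p=read_camera(n); w=cloud(p); X,Y,Z=w[...,0],w[...,1],w[...,2]
    m=(np.hypot(X-.53,Y-.12)<.085)&(Z<.112); print(n,"hole",disc(p,m,.12))
    t=(np.hypot(X-.53,Y-.12)<.02)&(Z>.1)&(Z<.135)
    for a in np.argwhere(t)[:6]: print(a,np.round(w[a[0],a[1]],4))
    top=(Z>.114)&(Z<.126)&(X>.4)&(X<.66)&(Y>-.02)&(Y<.23); q=w[top]
    a=-.045; d=q[:,:2]-[.53,.12]; l=np.c_[d@[np.cos(a),np.sin(a)],d@[-np.sin(a),np.cos(a)]]; print(np.percentile(l,[.2,99.8],axis=0))
E
```

```text
scene hole (array([0.53284762, 0.12060684]), np.float64(0.07247825217789303))
[135 358] [0.5281 0.1226 0.1306]
[135 359] [0.5295 0.1252 0.1298]
[136 358] [0.529  0.1218 0.1283]
[136 359] [0.5323 0.1213 0.1304]
[136 360] [0.5333 0.1245 0.129 ]
[137 357] [0.5249 0.1238 0.1215]
[[-0.10093709 -0.12191457]
 [ 0.10001276  0.11167299]]
top hole (array([0.52885155, 0.1225749 ]), np.float64(0.07629169158049966))
[218 226] [0.5352 0.1243 0.1164]
[219 225] [0.5318 0.125  0.1268]
[219 226] [0.5316 0.1219 0.1305]
[219 227] [0.5321 0.1204 0.1246]
[219 228] [0.5323 0.1182 0.1231]
[220 224] [0.5294 0.1276 0.1248]
[[-0.10062103 -0.12168912]
 [ 0.09893472  0.11193735]]
```

View pics/spin.png

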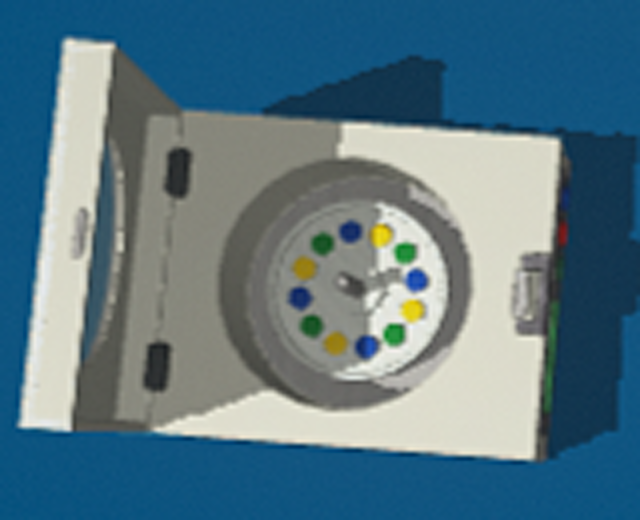

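The crop confirms the knob is the small orange one at crop (410,125). The spin crop shows the lid upright and the spindle at about (350,285), which is world (0.530, 0.122). I'll go to the cover with the jaws turned along x.

Call:
arm_command(xyz=[[1, -2, 5.8], [1, -2, 5.8], [1, -2, 5.8], [3.2, -5, 0], [3.2, -5, 0], [3.2, -5, 0], [3.2, -5, 0], [3.2, -5, 0], [3.2, -5, 0], [3.2, -5, 0], [3.2, -5, 0], [3.2, -5, 0]], turn=[[0, 0, 0], [0, 0, -0.16], [0, 0, -0.16], [0, 0, -0.16], [0, 0, -0.16], [0, 0, -0.16], [0, 0, -0.16], [0, 0, -0.16], [0, 0, -0.16], [0, 0, 0], [0, 0, 0], [0, 0, 0]], gripper=6.5)

```text
t: 2.4
tool_pos: [0.4935, 0.0621, 0.579]
orientation: [2.227, 2.215, 0.001]
force: [0.8, 0.9, -0.3]
opening: 0.0651
```

Call:
arm_command(xyz=[[1.7, -3, -4.7], [1.7, -3, -4.7], [1.7, -3, -4.7], [1.7, -3, -4.7], [1.7, -3, -4.7], [1.7, -3, -4.7], [1.7, -3.2, -4.7], [0, 0, 0]], turn=[[0, 0, 0], [0, 0, 0], [0, 0, 0], [0, 0, 0], [0, 0, 0], [0, 0, 0], [0, 0, 0], [0, 0, 0]])

```text
t: 3.4
tool_pos: [0.61, -0.1494, 0.243]
orientation: [-2.223, -2.207, 0.008]
force: [-0.6, 1.4, 0.3]
opening: 0.0652
```

Call:
arm_command(xyz=[[0.2, 0, -2.4], [0.1, 0, -2.3], [0, 0, 0]], turn=[[0, 0, 0], [0, 0, 0], [0, 0, 0]])

```text
t: 3.78
tool_pos: [0.6144, -0.1472, 0.2024]
orientation: [-2.225, -2.215, 0.001]
force: [-0.4, 0.2, 0.1]
opening: 0.0653
```

Call:
arm_command(xyz=[[0, 0, 0], [0, 0, 0], [0, 0, 0], [0, 0, 0], [0, 0, 0]], turn=[[0, 0, 0], [0, 0, 0], [0, 0, 0], [0, 0, 0], [0, 0, 0]], gripper=2.5, force=25)

```text
t: 4.4
tool_pos: [0.6151, -0.1481, 0.2035]
orientation: [2.227, 2.216, 0.0]
force: [-2.0, 0.2, 5.6]
opening: 0.0327
```

Call:
arm_command(xyz=[[0, 0, 0], [0, 0, 0], [-0.1, -0.1, -0.9], [0, 0, 0], [0, 0, 0]], turn=[[0, 0, 0], [0, 0, 0], [0, 0, 0], [0, 0, 0], [0, 0, 0]], gripper=5)

```text
t: 5.03
tool_pos: [0.6137, -0.149, 0.1933]
orientation: [-2.227, -2.215, 0.001]
force: [-0.4, 0.4, 0.1]
opening: 0.0498
```

Call:
arm_command(xyz=[[0, 0, 0], [0, 0, 0], [0, 0, 0], [0, 0, 0], [0, 0, 0]], turn=[[0, 0, 0], [0, 0, 0], [0, 0, 0], [0, 0, 0], [0, 0, 0]], gripper=2.5, force=30)

```text
t: 5.65
tool_pos: [0.614, -0.1491, 0.1939]
orientation: [2.227, 2.216, 0.0]
force: [1.3, 0.1, 0.4]
opening: 0.0324
```

Call:
arm_command(xyz=[[0, 0, 4], [0, 0, 5], [0, 0, 5.5], [0, 0, 5.5], [0, 0, 0], [0, 0, 0]], turn=[[0, 0, 0], [0, 0, 0], [0, 0, 0], [0, 0, 0], [0, 0, 0], [0, 0, 0]])

```text
t: 6.4
tool_pos: [0.6137, -0.149, 0.3929]
orientation: [-2.226, -2.215, 0.001]
force: [0.6, -0.1, -0.8]
opening: 0.033
```

```bash
cat > cov.py <<'E'
from meas import *
s=robot.read_state(); t=np.array(s["tool_pos"]); print(np.round(t,4),np.round(rot(s["orientation"])[:,1],4))
p=read_camera("scene"); w=cloud(p); zb=t[2]-.193
m=(np.hypot(w[...,0]-t[0],w[...,1]-t[1])<.068)&(abs(w[...,2]-zb-.005)<.008)
a=w[m]; c=a.mean(0); n=np.linalg.svd(a-c,full_matrices=False)[2][2]; print("disc pts",m.sum(),"z",np.median(a[:,2]),"normal",np.round(n*np.sign(n[2]),3))
print("disc centre",disc(p,m,np.median(a[:,2])))
save(p,"cov%d.png"%p["shot"],(0,400,150,550),1.8); print("cov%d.png"%p["shot"])
E
python3 cov.py
```

```text
[ 0.6137 -0.149   0.3929] [ 1.0e+00 -5.1e-03 -9.0e-04]
disc pts 1477 z 0.2043509330004475 normal [ 0.005 -0.008  1.   ]
disc centre (array([ 0.61755626, -0.15457768]), np.float64(0.055041464694885085))
cov7.png
```

Call:
arm_command(xyz=[[-1, 3.2, 0], [-1.4, 4.5, 0], [-1.5, 5.0, 0], [-1.5, 5.0, 0], [-1.5, 4.8, 0], [-1.1, 3.2, 0], [-0.4, 1.4, 0], [0, 0, 0], [0, 0, 0]], turn=[[0, 0, 0], [0, 0, 0], [0, 0, 0], [0, 0, 0], [0, 0, 0], [0, 0, 0], [0, 0, 0], [0, 0, 0], [0, 0, 0]])

```text
t: 7.58
tool_pos: [0.5302, 0.121, 0.3931]
orientation: [-2.228, -2.215, 0.002]
force: [0.8, -0.7, -1.9]
opening: 0.0327
```

```bash
python3 cov.py; python3 - <<'E'
from meas import *
p=read_camera("scene"); w=cloud(p); save(p,"over.png",(40,200,280,440),5)
print(np.round(robot.read_state()["force"],2))
E
```

```text
[0.5302 0.121  0.3931] [ 1.0e+00 -5.9e-03 -9.0e-04]
disc pts 905 z 0.2046630852817637 normal [ 0.005 -0.006  1.   ]
disc centre (array([0.53335312, 0.11707777]), np.float64(0.05839274798178796))
cov8.png
[-0.39  0.54 -1.98]
```

View pics/over.png

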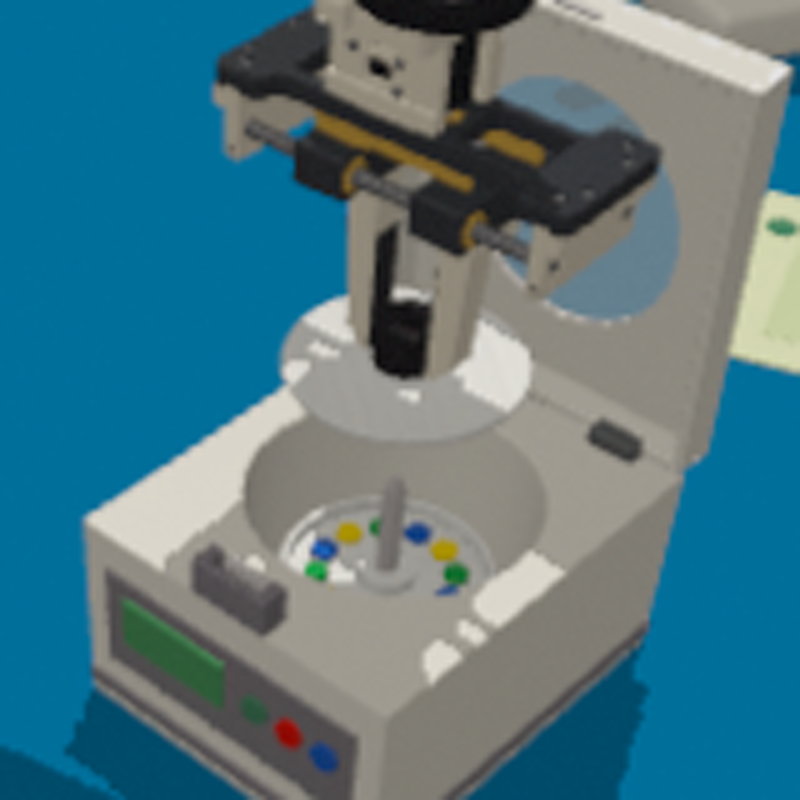

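```bash
cat > al.py <<'E'
from meas import *
from scipy.optimize import least_squares
s=robot.read_state(); t=np.array(s["tool_pos"]); zt=t[2]-.1936+.005
for n in ("scene","top"):
    p=read_camera(n); w=cloud(p); X,Y,Z=w[...,0],w[...,1],w[...,2]
    if n=="scene":
        tip=(np.hypot(X-.53,Y-.122)<.015)&(Z>.10)&(Z<.135)
        uv=np.argwhere(tip)[:,::-1].astype(float); k=uv[:,1]<=uv[:,1].min()+1
        print(n,"tip",plane_xy(p,uv[k].mean(0)[None],.130),k.sum())
    m=(np.hypot(X-t[0],Y-t[1])<.07)&(abs(Z-zt+.003)<.007)
    c=max(cv2.findContours(m.astype(np.uint8),cv2.RETR_EXTERNAL,cv2.CHAIN_APPROX_NONE)[0],key=len)[:,0].astype(float)
    for nm,z,sel in (("bottom edge",zt-.005,1),("top edge",zt,-1)):
        q=plane_xy(p,c,z); e=np.array(p["eye"])[:2]-t[:2]; q=q[(sel*((q-t[:2])@e)>.01)&(np.hypot(*(q-t[:2]).T)>.05)]
        r=least_squares(lambda b:np.hypot(*(q-b).T)-.06,t[:2],loss="soft_l1",f_scale=.0007) if len(q)>8 else None
        if r: print(n,nm,len(q),np.round(r.x,4),"minus tcp",np.round(r.x-t[:2],4),"rms",np.round(np.median(abs(r.fun)),4))
E
python3 al.py
```

```text
scene tip [[0.53069929 0.12269626]] 5
scene bottom edge 51 [0.5289 0.1242] minus tcp [-0.0014  0.0034] rms 0.0007
scene top edge 26 [0.5333 0.1181] minus tcp [ 0.0031 -0.0027] rms 0.0008
top bottom edge 32 [0.5308 0.1217] minus tcp [0.0005 0.0009] rms 0.0006
```

Call:
arm_command(xyz=[[0, 0.1, -3], [0, 0, -2.5], [0, 0, -0.8], [0, 0, -0.4], [0, 0, -0.4], [0, 0, 0], [0, 0, 0]], turn=[[0, 0, 0], [0, 0, 0], [0, 0, 0], [0, 0, 0], [0, 0, 0], [0, 0, 0], [0, 0, 0]])

```text
t: 8.65
tool_pos: [0.5301, 0.123, 0.3234]
orientation: [2.227, 2.216, 0.001]
force: [0.5, -1.0, -1.7]
opening: 0.0326
```

Call:
arm_command(xyz=[[0, 0, -0.4], [0, 0, -0.4], [0, 0, -0.3], [0, 0, 0]], turn=[[0, 0, 0], [0, 0, 0], [0, 0, 0], [0, 0, 0]])

```text
t: 9.15
tool_pos: [0.5296, 0.1232, 0.3111]
orientation: [-2.226, -2.215, 0.001]
force: [-1.1, 2.5, -2.8]
opening: 0.0328
```

Call:
arm_command(xyz=[[0, 0, -0.4], [0, 0, -0.4], [0, 0, -0.4], [0, 0, 0], [0, 0, 0]], turn=[[0, 0, 0], [0, 0, 0], [0, 0, 0], [0, 0, 0], [0, 0, 0]])

```text
t: 9.78
tool_pos: [0.5296, 0.1232, 0.2991]
orientation: [-2.226, -2.215, 0.001]
force: [-2.7, 4.4, -4.4]
opening: 0.0325
```

```bash
python3 - <<'E'
from h import *
for i in range(5):
    p=read_camera("scene"); s=robot.read_state(); print(np.round(s["force"],2),np.round(s["wrist_torque"],2),np.round(s["tool_pos"],4))
E
```

```text
[-2.79  4.76 -3.59] [ 0.8   0.56 -0.  ] [0.5295 0.1232 0.2992]
[-2.21  4.74 -4.11] [0.82 0.5  0.01] [0.5296 0.1232 0.2992]
[-1.92  4.74 -4.16] [0.76 0.53 0.03] [0.5295 0.1232 0.2992]
[-2.23  4.92 -4.46] [0.8  0.56 0.05] [0.5296 0.1232 0.2992]
[-2.7   4.8  -4.66] [ 0.77  0.46 -0.03] [0.5295 0.1232 0.2992]
```

Call:
arm_command(xyz=[[-0.05, 0.1, 0], [0, 0, 0], [0, 0, 0]], turn=[[0, 0, 0], [0, 0, 0], [0, 0, 0]])

```text
t: 10.4
tool_pos: [0.5295, 0.1238, 0.2998]
orientation: [2.227, 2.215, -0.0]
force: [-1.3, 0.2, -2.3]
opening: 0.0325
```

Call:
arm_command(xyz=[[-0.03, 0, -0.5], [0, 0, -0.6], [0, 0, -0.6], [0, 0, -0.6], [0, 0, -0.5], [0, 0, 0], [0, 0, 0]], turn=[[0, 0, 0], [0, 0, 0], [0, 0, 0], [0, 0, 0], [0, 0, 0], [0, 0, 0], [0, 0, 0]])

```text
t: 11.28
tool_pos: [0.5292, 0.1239, 0.2719]
orientation: [2.227, 2.216, 0.0]
force: [0.6, -0.6, -1.2]
opening: 0.0329
```

Underside is at about 0.078 and there is no lateral force. I'll lower it gently to contact.

Call:
arm_command(xyz=[[0, 0, -0.3], [0, 0, -0.2], [0, 0, -0.15], [0, 0, -0.1], [0, 0, 0], [0, 0, 0]], turn=[[0, 0, 0], [0, 0, 0], [0, 0, 0], [0, 0, 0], [0, 0, 0], [0, 0, 0]])

```text
t: 12.02
tool_pos: [0.5291, 0.124, 0.2643]
orientation: [2.227, 2.216, 0.0]
force: [0.3, 0.1, -0.9]
opening: 0.0328
```

Call:
arm_command(xyz=[[0, 0, -0.1], [0, 0, -0.05], [0, 0, 0], [0, 0, 0]], turn=[[0, 0, 0], [0, 0, 0], [0, 0, 0], [0, 0, 0]])

```text
t: 12.52
tool_pos: [0.5292, 0.124, 0.2639]
orientation: [2.227, 2.216, 0.0]
force: [-5.3, -1.6, 8.1]
opening: 0.0326
```

Call:
arm_command(xyz=[[0, 0, 0], [0, 0, 0], [0, 0, 0], [0, 0, 1], [0, 0, 4], [0, 0, 5], [0, 0, 5], [0, -4, 2], [0, -6, 0], [0, -6, 0]], turn=[[0, 0, 0], [0, 0, 0], [0, 0, 0], [0, 0, 0], [0, 0, 0], [0, 0, 0], [0, 0, 0], [0, 0, 0], [0, 0, 0], [0, 0, 0]], gripper=6)

```text
t: 13.78
tool_pos: [0.5289, -0.0373, 0.4343]
orientation: [2.224, 2.216, 0.002]
force: [1.5, -0.6, -0.7]
opening: 0.0599
```

```bash
python3 - <<'E'
from meas import *
for n in("scene","top"):
    p=read_camera(n); w=cloud(p); X,Y,Z=w[...,0],w[...,1],w[...,2]
    m=(np.hypot(X-.53,Y-.123)<.06)&(Z>.06)&(Z<.085); a=w[m]; A=np.c_[a[:,:2]-[.53,.123],np.ones(len(a))]
    print(n,m.sum(),"plane",np.linalg.lstsq(A,a[:,2],rcond=None)[0])
    m=(np.hypot(X-.53,Y-.123)<.03)&(Z>.09)&(Z<.107); print(" collar top z",np.nanmedian(Z[m]),np.nanmedian(w[m],0)[:2],m.sum())
    if n=="scene": save(p,"seat.png",(70,210,280,440),4)
    f=p["frame"].astype(int); m=(np.hypot(X-.612,Y+.331)<.04)&(Z>.02)&(f[...,0]>f[...,2]+60); print(" knob",disc(p,m,.028))
E
```

```text
scene 587 plane [ 0.00491573 -0.00609882  0.07600418]
 collar top z 0.09878447792291734 [0.53489135 0.11850747] 105
 knob (array([ 0.61348459, -0.33192889]), np.float64(0.016778103221813154))
top 802 plane [-0.00565074 -0.00156546  0.0733845 ]
 collar top z 0.09644612209976788 [0.53140573 0.12674443] 74
 knob (array([ 0.61034619, -0.33001682]), np.float64(0.01590028698696488))
```

View pics/seat.png

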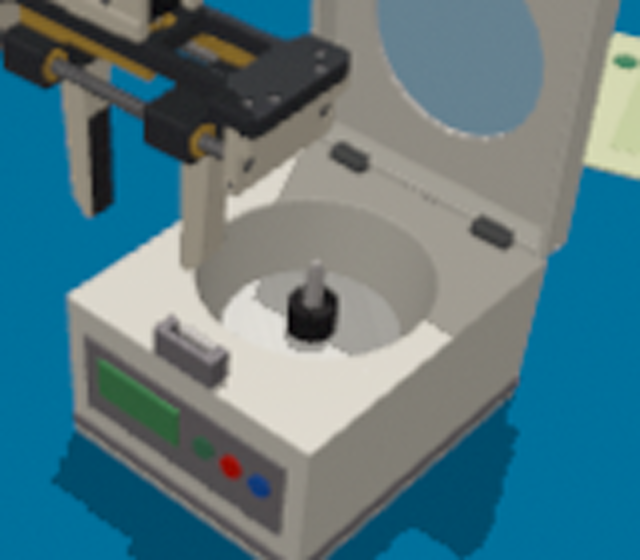

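Call:
arm_command(xyz=[[1.2, -4.2, 0], [1.2, -4.2, -3], [1.2, -4.2, -3.5], [1.2, -4.2, -3.5], [1.2, -4.2, -3.5], [1.2, -4.2, -3], [1.1, -4.2, -2], [0, 0, 0], [0, 0, 0]], turn=[[0, 0, 0], [0, 0, 0], [0, 0, 0], [0, 0, 0], [0, 0, 0], [0, 0, 0], [0, 0, 0], [0, 0, 0], [0, 0, 0]])

```text
t: 15.0
tool_pos: [0.6125, -0.3293, 0.2481]
orientation: [-2.227, -2.216, -0.001]
force: [0.2, 0.4, 0.4]
opening: 0.0603
```

Call:
arm_command(xyz=[[0, -0.1, -3], [0, 0, -2], [0, 0, -0.8], [0, 0, 0], [0, 0, 0]], turn=[[0, 0, 0], [0, 0, 0], [0, 0, 0], [0, 0, 0], [0, 0, 0]])

```text
t: 15.62
tool_pos: [0.6126, -0.3312, 0.191]
orientation: [2.226, 2.215, 0.001]
force: [1.2, 0.9, 0.2]
opening: 0.0601
```

Call:
arm_command(xyz=[[0, 0, 0], [0, 0, 0], [0, 0, 0], [0, 0, 0], [0, 0, 0]], turn=[[0, 0, 0], [0, 0, 0], [0, 0, 0], [0, 0, 0], [0, 0, 0]], gripper=2.5, force=25)

```text
t: 16.25
tool_pos: [0.6121, -0.3311, 0.19]
orientation: [2.227, 2.216, -0.0]
force: [-0.9, 0.6, 2.7]
opening: 0.0337
```

```bash
python3 - <<'E'
from meas import *
s=robot.read_state(); print(np.round(s["tool_pos"],4),s["opening"])
p=read_camera("scene"); save(p,"kg.png",(220,360,170,330),4)
E
```

```text
[ 0.6121 -0.3311  0.19  ] 0.03373385133290116
```

View pics/kg.png

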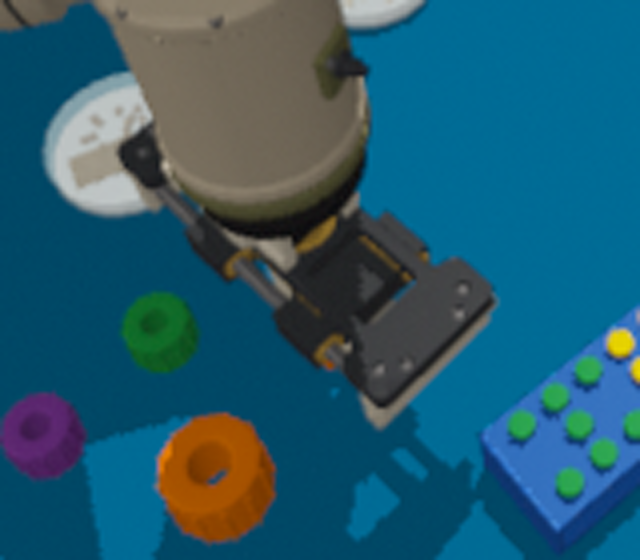

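Call:
arm_command(xyz=[[0, 0, 4], [0, 0, 5.5], [-0.5, 2.5, 5], [-1, 4.5, 3.5], [-1, 5.5, 1], [-1, 5.6, 0], [-1, 5.6, 0], [-1, 5.6, 0], [-1, 5.6, 0], [-1, 5.6, 0], [-0.8, 4.2, 0], [0, 0, 0]], turn=[[0, 0, 0], [0, 0, 0], [0, 0, 0], [0, 0, 0], [0, 0, 0], [0, 0, 0], [0, 0, 0], [0, 0, 0], [0, 0, 0], [0, 0, 0], [0, 0, 0], [0, 0, 0]])

```text
t: 17.8
tool_pos: [0.5283, 0.1187, 0.3795]
orientation: [-2.222, -2.22, -0.0]
force: [0.0, -0.3, 0.1]
opening: 0.0336
```

Call:
arm_command(xyz=[[0, 0.4, 0], [0, 0.4, 0], [0, 0, 0], [0, 0, 0]], turn=[[0, 0, 0], [0, 0, 0], [0, 0, 0], [0, 0, 0]])

```text
t: 18.3
tool_pos: [0.5293, 0.1233, 0.3797]
orientation: [2.228, 2.215, -0.0]
force: [0.8, -0.6, -0.5]
opening: 0.0337
```

```bash
python3 - <<'E'
from meas import *
s=robot.read_state(); t=np.array(s["tool_pos"]); print(np.round(t,4),s["opening"],np.round(s["force"],2))
p=read_camera("scene"); w=cloud(p); f=p["frame"].astype(int); save(p,"kov.png",(60,200,290,430),4)
m=(np.hypot(w[...,0]-t[0],w[...,1]-t[1])<.03)&(f[...,0]>f[...,2]+60)&(w[...,2]<t[2]-.16)
a=w[m]; print(m.sum(),np.round(np.percentile(a,[2,50,98],axis=0),4))
E
```

```text
[0.5293 0.1233 0.3797] 0.033682833600256076 [ 0.76 -0.62 -0.46]
187 [[0.5147 0.1058 0.1923]
 [0.5319 0.1132 0.2127]
 [0.5453 0.1363 0.2191]]
```

View pics/kov.png

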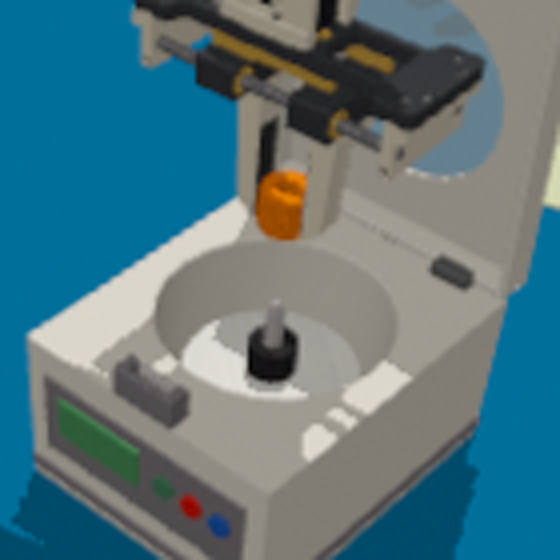

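Call:
arm_command(xyz=[[0, 0, -2.5], [0, 0, -2], [0, 0, -0.8], [0, 0, -0.4], [0, 0, -0.4], [0, 0, -0.4], [0, 0, 0], [0, 0, 0]], turn=[[0, 0, 0], [0, 0, 0], [0, 0, 0], [0, 0, 0], [0, 0, 0], [0, 0, 0], [0, 0, 0], [0, 0, 0]])

```text
t: 19.35
tool_pos: [0.5292, 0.124, 0.315]
orientation: [2.227, 2.216, 0.001]
force: [0.5, 0.3, -1.2]
opening: 0.0333
```

Call:
arm_command(xyz=[[0, 0, -0.4], [0, 0, -0.4], [0, 0, -0.4], [0, 0, -0.4], [0, 0, 0], [0, 0, 0]], turn=[[0, 0, 0], [0, 0, 0], [0, 0, 0], [0, 0, 0], [0, 0, 0], [0, 0, 0]])

```text
t: 20.1
tool_pos: [0.5291, 0.124, 0.2988]
orientation: [2.227, 2.216, 0.0]
force: [0.9, 0.4, -0.4]
opening: 0.034
```

Call:
arm_command(xyz=[[0, 0, -0.4], [0, 0, -0.3], [0, 0, -0.15], [0, 0, -0.1], [0, 0, 0], [0, 0, 0]], turn=[[0, 0, 0], [0, 0, 0], [0, 0, 0], [0, 0, 0], [0, 0, 0], [0, 0, 0]])

```text
t: 20.85
tool_pos: [0.5291, 0.124, 0.2893]
orientation: [2.227, 2.216, 0.0]
force: [-0.4, -0.1, -0.9]
opening: 0.0336
```

Call:
arm_command(xyz=[[0, 0, -0.05], [0, 0, -0.05], [0, 0, -0.05], [0, 0, 0], [0, 0, 0]], turn=[[0, 0, 0], [0, 0, 0], [0, 0, 0], [0, 0, 0], [0, 0, 0]])

```text
t: 21.48
tool_pos: [0.5292, 0.124, 0.2889]
orientation: [2.227, 2.216, 0.001]
force: [-5.2, -1.6, 8.7]
opening: 0.0333
```

Call:
arm_command(xyz=[[0, 0, 0], [0, 0, 0], [0, 0, 0], [0, 0, 1], [0, 0, 5], [0, 0, 5.8], [0, 0, 5.8], [0, 0, 5.8], [0, 0, 5], [0, 0, 0]], turn=[[0, 0, 0], [0, 0, 0], [0, 0, 0], [0, 0, 0], [0, 0, 0], [0, 0, 0], [0, 0, 0], [0, 0, 0], [0, 0, 0], [0, 0, 0]], gripper=6)

```text
t: 22.72
tool_pos: [0.5288, 0.1239, 0.5782]
orientation: [2.223, 2.212, 0.012]
force: [0.0, -0.6, -0.5]
opening: 0.06
```

```bash
python3 - <<'E'
from meas import *
s=robot.read_state(); print(np.round(s["tool_pos"],4))
p=read_camera("scene"); w=cloud(p); f=p["frame"].astype(int); X,Y,Z=w[...,0],w[...,1],w[...,2]; save(p,"kseat.png",(60,200,290,430),4)
m=(np.hypot(X-.53,Y-.123)<.03)&(f[...,0]>f[...,2]+60)&(Z>.09); print(m.sum(),np.round(np.percentile(w[m],[2,50,98],axis=0),4))
t=m&(Z>.122); print("knob top z",np.median(Z[t]))
c=(np.hypot(X-.53,Y-.123)<.06)&(np.hypot(X-.53,Y-.123)>.03)&(Z>.06)&(Z<.085); print("disc z",np.median(Z[c]),c.sum())
th=np.r_[1.456,np.arange(1.35,.0,-.1)]; ph=th+.1275; y=.234-.1966*np.cos(ph)+.009; z=.122+.1966*np.sin(ph)+.186
for i,(a,b,c) in enumerate(zip(th,y,z)): print(round(a,2),round(b,4),round(c,4),np.round([100*(y[i]-y[i-1]),100*(z[i]-z[i-1])],2))
E
```

```text
[0.5288 0.1239 0.5782]
192 [[0.5158 0.107  0.099 ]
 [0.5346 0.1156 0.1227]
 [0.5472 0.1373 0.1293]]
knob top z 0.12716971971238283
disc z 0.07567677223143227 368
1.46 0.2455 0.5046 [19.6  16.19]
1.35 0.2247 0.5037 [-2.08 -0.08]
1.25 0.2052 0.5009 [-1.95 -0.28]
1.15 0.1862 0.4962 [-1.91 -0.47]
1.05 0.1677 0.4896 [-1.85 -0.66]
0.95 0.1499 0.4812 [-1.78 -0.84]
0.85 0.1331 0.471 [-1.68 -1.02]
0.75 0.1174 0.4592 [-1.57 -1.18]
0.65 0.1029 0.4459 [-1.45 -1.33]
0.55 0.0898 0.4312 [-1.31 -1.47]
0.45 0.0783 0.4153 [-1.15 -1.59]
0.35 0.0684 0.3983 [-0.99 -1.7 ]
0.25 0.0602 0.3805 [-0.81 -1.79]
0.15 0.0539 0.3619 [-0.63 -1.86]
0.05 0.0495 0.3427 [-0.44 -1.91]
```

View pics/kseat.png

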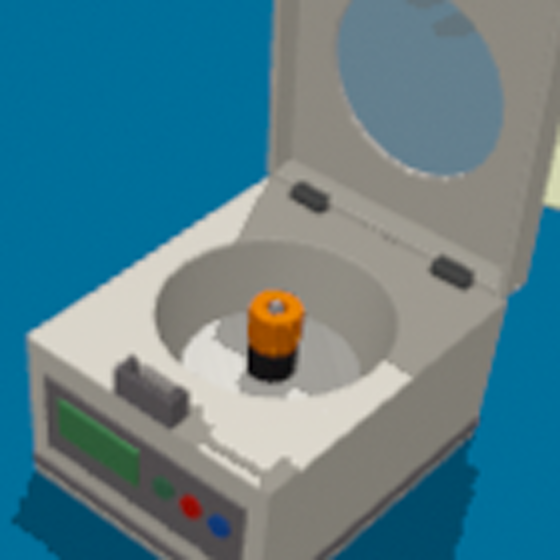

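Call:
arm_command(xyz=[[0, 4, 0.5], [0, 5, 0], [0, 5, 0], [0, 3, 0], [0.3, 0, -2.5], [0, 0, -4], [0, 0, -1.4], [0, 0, 0], [0, 0, 0]], turn=[[0, 0, 0], [0, 0, 0], [0, 0, 0], [0, 0, 0], [0, 0, 0], [0, 0, 0], [0, 0, 0], [0, 0, 0], [0, 0, 0]], gripper=0)

```text
t: 23.9
tool_pos: [0.5322, 0.2938, 0.4994]
orientation: [2.227, 2.215, 0.003]
force: [0.1, -1.2, 1.0]
opening: 0.0004
```

Call:
arm_command(xyz=[[0, -2.4, 0.3], [0, -2.4, 0], [0, -2.1, -0.1], [0, -1.95, -0.3], [0, -1.9, -0.45], [0, 0, 0]], turn=[[0, 0, 0], [0, 0, 0], [0, 0, 0], [0, 0, 0], [0, 0, 0], [0, 0, 0]])

```text
t: 24.65
tool_pos: [0.5322, 0.1848, 0.4915]
orientation: [2.229, 2.213, -0.002]
force: [-0.2, 0.5, 0.0]
opening: 0.0007
```

```bash
cat > lid.py <<'E'
from meas import *
s=robot.read_state(); print(np.round(s["tool_pos"],4),np.round(s["force"],2))
p=read_camera("scene"); w=cloud(p)
m=spotter.masks_of(p,"lid")
L=m[0]["pixels"]; a=w[L]; a=a[~np.isnan(a).any(1)]; print(m[0]["confidence"],L.sum(),np.round(np.percentile(a,[1,99],axis=0),3).tolist())
save(p,"lid%d.png"%p["shot"],(0,230,260,490),3); print(p["shot"])
E
python3 lid.py
```

```text
[0.5322 0.1848 0.4915] [-0.22  0.54  0.02]
0.93 4287 [[0.434, 0.14, 0.127], [0.634, 0.251, 0.327]]
22
```

Call:
arm_command(xyz=[[-0.1, -1.85, -0.6], [0, -1.8, -0.85], [-0.1, -1.7, -1], [0, -1.6, -1.2], [-0.1, -1.45, -1.35], [0, -1.3, -1.45], [-0.1, -1.15, -1.6], [0, -1, -1.7], [0, 0, 0]], turn=[[0, 0, 0], [0, 0, 0], [0, 0, 0], [0, 0, 0], [0, 0, 0], [0, 0, 0], [0, 0, 0], [0, 0, 0], [0, 0, 0]])

```text
t: 25.88
tool_pos: [0.5276, 0.0672, 0.3924]
orientation: [-2.226, -2.213, 0.004]
force: [0.0, -0.6, 0.5]
opening: 0.0001
```

```bash
python3 lid.py
```

```text
[0.5276 0.0672 0.3924] [ 0.02 -0.61  0.49]
0.97 3199 [[0.433, 0.028, 0.144], [0.633, 0.233, 0.211]]
23
```

Call:
arm_command(xyz=[[0, -0.5, -1.2], [0, -0.5, -1.2], [0, -0.3, -1.1], [0, -0.3, -0.8], [0, 0, 0], [0, 0, 0]], turn=[[0, 0, 0], [0, 0, 0], [0, 0, 0], [0, 0, 0], [0, 0, 0], [0, 0, 0]])

```text
t: 26.72
tool_pos: [0.5281, 0.052, 0.3519]
orientation: [2.227, 2.216, 0.0]
force: [0.8, -0.1, 0.9]
opening: 0.0006
```

Call:
arm_command(xyz=[[0, -0.2, -0.5], [0, 0, -0.4], [0, 0, -0.3], [0, 0, -0.3], [0, 0, 0]], turn=[[0, 0, 0], [0, 0, 0], [0, 0, 0], [0, 0, 0], [0, 0, 0]])

```text
t: 27.35
tool_pos: [0.5283, 0.0497, 0.3372]
orientation: [2.226, 2.215, 0.001]
force: [1.2, -0.8, 1.9]
opening: 0.0007
```

Call:
arm_command(xyz=[[0, 0, -0.15], [0, 0, -0.15], [0, 0, -0.1], [0, 0, 0], [0, 0, 0]], turn=[[0, 0, 0], [0, 0, 0], [0, 0, 0], [0, 0, 0], [0, 0, 0]])

```text
t: 27.98
tool_pos: [0.5279, 0.0501, 0.3333]
orientation: [-2.226, -2.216, 0.0]
force: [-4.1, -0.1, 8.0]
opening: 0.0006
```

Call:
arm_command(xyz=[[0, 0, -0.1], [0, 0, -0.1], [0, 0, 0], [0, 0, 0]], turn=[[0, 0, 0], [0, 0, 0], [0, 0, 0], [0, 0, 0]])

```text
t: 28.48
tool_pos: [0.5279, 0.0501, 0.333]
orientation: [-2.227, -2.216, -0.0]
force: [-11.7, -0.5, 20.7]
opening: 0.0001
```

Call:
arm_command(xyz=[[0, 0, 1], [0, 0, 4], [0, -2, 5], [0, -5, 3], [0, -6, 0], [0, -6, 0], [0, -6, 0], [0, 0, 0]], turn=[[0, 0, 0], [0, 0, 0], [0, 0, 0], [0, 0, 0], [0, 0, 0], [0, 0, 0], [0, 0, 0], [0, 0, 0]])

```text
t: 29.48
tool_pos: [0.5275, -0.2037, 0.4598]
orientation: [-2.232, -2.209, 0.002]
force: [-0.3, 0.2, -0.0]
opening: 0.0002
```

```bash
python3 - <<'E'
from meas import *
s=robot.read_state(); print(np.round(s["tool_pos"],4),np.round(s["force"],2))
for n in("scene","top"):
    p=read_camera(n); w=cloud(p); X,Y,Z=w[...,0],w[...,1],w[...,2]; save(p,"fin_%s.png"%n,(0,380,130,510) if n=="scene" else None,1.5 if n=="scene" else 1)
    m=(abs(X-.53)<.085)&(Z>.13)&(Z<.18)&(Y>.01)&(Y<.23)&~((np.hypot(X-.53,Y-.123)<.075)); A=np.c_[Y[m]-.234,np.ones(m.sum())]
    print(n,m.sum(),"lid plane slope,z@hinge",np.linalg.lstsq(A,Z[m],rcond=None)[0],"front z",np.median(Z[m&(Y<.035)]),"back z",np.median(Z[m&(Y>.2)]))
    for q in("dish_a","tube_rack"):
        for d in spotter.masks_of(p,q)[:2]: print(q,round(d["confidence"],2),np.round(np.nanmedian(w[d["pixels"]],0),3))
E
```

```text
[ 0.5275 -0.2037  0.4598] [-0.3   0.18 -0.01]
scene 2159 lid plane slope,z@hinge [0.01577293 0.14858343] front z 0.14610817765107187 back z 0.14770989685236835
dish_a 0.85 [ 0.447 -0.155  0.015]
dish_a 0.65 [ 0.441 -0.334  0.015]
tube_rack 0.87 [ 0.76  -0.279  0.039]
top 3223 lid plane slope,z@hinge [0.0021781  0.14556534] front z 0.14544966284786398 back z 0.1454689750585505
dish_a 0.66 [ 0.436 -0.162  0.014]
dish_a 0.61 [ 0.453 -0.304  0.014]
tube_rack 0.64 [ 0.753 -0.279  0.037]
```

View pics/fin_scene.png

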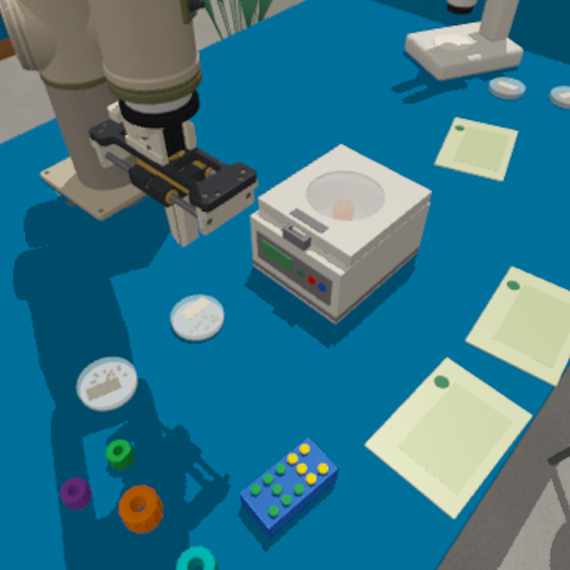

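The picture shows the lid shut flat at about (340,200), with the orange knob visible through the window. The dishes and rack have not moved in the scene view; the top view's dish shifts are the arm hiding part of them. Handing in.

```bash
python3 -c "
from plant import robot
print(robot.close_job())"
```

```text
the job is handed in; nothing more can be done
None
```

The centrifuge is ready to spin, and I handed the job in at about 30 s of the 70 s allowed; no verdict was reported.

- **Cover:** It was lowered by hand down the spindle to about 8 N of contact. I made one small sideways correction when the wrist felt about 5 N of side force. Its disc top measured 0.076 m (scene camera), against 0.075 m when seated, and it lay level.
- **Knob:** This was the smaller orange one. It was set on the collar by hand to about 9 N, and its top measured 0.127 m, exactly the seated height.
- **Lid:** It was pushed shut slowly and pressed to 20.7 N with no further give, well past the 11 N the catch needs. Its top is flat at about 0.146 m against 0.147 m when shut. I never heard or read the snap directly. The lid slope was 0.016 from the scene camera and 0.002 from the top camera. Both are below the 0.02 rad limit, but the first not by much.
- **Bystanders:** In the scene camera the two dishes and the rack are within about 1 mm of where they started. The top camera disagreed, showing shifts of 11 and 33 mm for the dishes and 9 mm for the rack. I put this down to the arm partly hiding them, and did not check further.
- **Robot:** It ended clear of everything, with near-zero force on the tool.

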